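Index the vial carousel to the open vial

ROBOT

A 6-joint arm with a two-finger parallel gripper is mounted at the origin on a cart in front of the work surface, level with it; the furniture and walls round the work are solid. World frame = base frame: x ahead of the robot, y to its left, z up, the work surface at z = 0. Lengths are in m, angles in rad, forces in N, time in s.
With the tool pointing down it reaches from about 0.375 to 0.9 m from the base axis. Payload 3.1 kg.
Tool frame: the origin (TCP) lies between the finger pads; the fingertips stand 25 mm ahead of it and the grasp point (between the pads) lies 6 mm ahead of it (robot.tcp_to_tips is the distance from the TCP to the fingertips, in m); y points along the fingers, z is the direction in which the jaws open and shut, and the axes are right-handed (so a half turn about y gives the same grasp; the last joint's range is limited). The gripper opens to 87 mm and grips with 3 to 60 N. Pads are 19 mm wide; open, the fingers measure 117 mm over their backs; the gripper's body (75 mm by 190 mm) begins 51 mm behind the grasp point.
Start: joints at [1.101, 0.527, 1.433, -0, 1.181, -0.178], TCP at [0.179, 0.599, 0.248] pointing down, gripper open.
Joint ranges: [-3.08, 3.08], [-0.75, 2.2], [0.22, 2.44], [-1.43, 4.57], [0, 2.65], [-2.85, 2.85]. Speed limits (rad/s): [2.79, 2.79, 3.14, 3.14, 3.14, 3.14].

INTERFACE

Orientations are given as a rotation vector (axis times angle).
In Python, from cell import robot, eyes, sign_off gives the robot as it stands.
- The arm moves only by the shell command python3 -m handwheel 'ROWS' [FORCE]. ROWS is JSON, a list of rows, each a list of 7 numbers: the gripper command: -1 is shut, 1 is fully open, values between are in proportion, then the shift along the tool's x, y, z in mm, then the turn, a rotation vector about the tool's x, y, z in degrees. In form: [[grip, tx, ty, tz, wx, wy, wz], ...]. A call has 1 to 8 rows; each row is the pose to reach, as a shift and turn from the pose commanded when the call began, along the tool's axes at that moment; what a row does not reach only later rows make up. A row lasts 1/8 s, in which the tool goes at most 62.5 mm and 10.7 degrees, less where a joint would pass 70% of its speed; a pose out of reach is approached as far as the arm can. A call with a gripper value outside its range is refused whole. The fingers move at their own pace and stop on an object; FORCE is the grip in N (left out, the last holds). Time passes only in rows, so rows that repeat a pose let the fingers close. It gives the time, the measured TCP pose, the force and the opening at its end, in the units of the state.
- robot.sense(): the state, without advancing time (a new reading comes with each control period).
- eyes.grab_frame(name): name is "scene" or "top"; returns a dict with "img" (384x512x3 uint8, blue, green, red), "mtx" (3x3 intrinsics, pixels), "k1" (the pictures are not rectified: a ray, as slopes to the right and down, at radius r is drawn at 1 + k1 r^2 times it, then the intrinsics apply), "pose" (4x4, takes a point from camera to world coordinates). Camera axes: x right, y up, looking along -z (the intrinsics and any distortion apply to the point x, -y, -z); pixel columns grow to the right and rows downward; lengths in m; the calibration is good to about 2 mm. A picture is of the moment at which its call begins. There is no depth.
- sign_off(): hands the job in, once; it reports no verdict.
The state is a dict: "time": time; "qpos": joint angles; "qvel": joint speeds; "joint_efforts": joint torques, N m; "tool_pos": TCP position; "eef_rot": TCP orientation; "ft_force": force on the tool from outside, world axes, zero at the start; "moment": the same for the moment, N m; "finger_gap": finger opening in m.
Only numpy, scipy, OpenCV 4.12 (cv2) and the standard library are available. Lean on these libraries where they do the work, as an engineer would, in place of code of your own. Each camera call takes 0.05 s, during which the arm holds its last target.

TASK

Bring the one open, uncapped vial under the dosing needle: draw the carousel's spring index pin by its black knob, turn the carousel with it, and let the pin drop fully home in the hole that locks the carousel with the open vial below the needle. The holes are not quite evenly spaced, so find the right one by gentle feel and never force the pin against the plate or the side of a hole. Keep clear of the dosing head, keep every vial standing in its pocket and leave the other glassware and the loose cap where they are.

Things in the scene. Friction and masses are not known exactly. Their poses are not given: they have to be found in the camera images.
- station: the dosing station, fixed to the bench: round white housing 276 mm across with a foot for the rod of the dosing head; origin on the carousel's axis at bench level, x axis toward the side of the needle; the pin starts on the far side (-x). On it lies the fixed aluminium index plate, 270 mm across, top at z = 30 mm. All heights here are world z
- start_hole (a point): centre of the mouth of the index hole that the pin is in at the start (z = 30 mm). The plate has ten such 11.5 mm through holes on a circle of 120 mm radius. They were drilled one by one by hand: 36 degrees apart only roughly, each up to 2 degrees (4 mm) to either side of the even place. Pin and plate must not press on one another, sideways or down, with more than 15 N
- carousel_axis (a point): point on the carousel's axis, at the top of its white vial plate (196 mm across, z = 68 mm) with ten pockets 36 degrees apart, 75 mm from the axis. It turns either way without stops; a stiff bearing keeps it where it is left: turning takes 3 to 5 N at the knob, also while the pin rides on the plate. With the pin in any hole one pocket stands under the needle, within 3 mm
- pin_knob (a point): centre of the index pin's black round knob, 25 mm across, 22 mm high, on the arm of the carousel, 120 mm from the axis; goes round with it. z = 90 mm: pin home, carousel locked with under 1 mm of play. z = 98 mm: tip level with the plate's top; higher, the carousel is free. z = 104 mm: upper stop. Let go between holes, the tip rides on the plate (98 mm) and drops 8 mm by itself over a hole
- index_pin: the pin with its knob; origin on its axis, at bench level when home. Steel pin 10 mm thick, nearly square tip: 0.75 mm of room on either side in a hole, so it stays up if let go beside one. Slides straight up; spring pushes down with 4 N (home) to 8 N (fully drawn). Below the knob: steel barrel 18 mm across, top at z = 75 mm, on an arm 30 mm wide, top at z = 51 mm; nothing else is near
- needle_tip (a point): tip of the steel dosing needle, z = 112 mm, pointing down, 75 mm from the carousel's axis, above the place where the vial to be dosed must stand
- dosing_head: the fixed dosing head: thin needle under a small block on a steel bar (z = 176 mm) that runs outward from the needle, away from the axis, to an upright steel rod 166 mm from the axis, 200 mm high; origin on the carousel's axis at bench level. Not to be touched
- open_vial: the only vial in the carousel without a cap: clear glass, open neck, 20 mm across, 56 mm high, standing loose in a pocket, one or two pockets to either side of the needle; origin at the centre of its underside, z = 42 mm
- capped_vial_1: glass vial with black screw cap (the cap has a coloured disc in its top), 21 mm across, 58 mm high, loose in another of these pockets; origin at the centre of its underside, z = 42 mm
- capped_vial_2: as capped_vial_1
- capped_vial_3: as capped_vial_1
- beaker: small glass beaker, 45 mm across, 52 mm high, on the bench left of the station; a bystander
- flask: conical glass flask, 63 mm across, 105 mm high, on the bench right of the station; a bystander
- petri_dish: flat glass dish, 60 mm across, 14 mm high, on the bench close to the right side of the station; a bystander
- loose_cap: a black screw cap, 21 mm across, 14 mm high, on the bench close to the left front of the station; a bystander

How it is judged:
By the outcome, as a careful person would: the job done as asked, in the order asked, and still so for the second after the job is handed in, with the robot touching nothing.
It also fails if it takes over 53 s, if anything falls off the work surface, if the arm or the gripper's body presses on something with over 40 N, if the wrist force passes 120 N, or if a joint passes its speed limit or range.

## Working session

There is one attempt and no reset: what is moved stays moved. The work goes in short steps, Python scripts to look and compute and a shell command to move; the robot and the scene stay as the last step left them, time stands still between calls to the robot, and variables do not carry over. Pictures are saved under pics/ and viewed, and the job is handed in when it is done.

```bash
ls; mkdir -p pics
python3 - <<'E'
from cell import robot, eyes
import cv2,numpy as np
np.set_printoptions(precision=4,suppress=True)
for n in("scene","top"):
    f=eyes.grab_frame(n); cv2.imwrite(f"pics/{n}0.png",f["img"]); print(n,f["mtx"],f["k1"],f["pose"])
    np.savez(f"{n}0.npz",**f)
s=robot.sense(); print(s)
E
```

```text
pics
scene [[490.9572   0.     253.2024]
 [  0.     490.9572 197.0624]
 [  0.       0.       1.    ]] -0.046242678274103555 [[ 0.7799  0.4518 -0.4332 -0.0075]
 [-0.6259  0.5569 -0.546  -0.7679]
 [-0.0054  0.6969  0.7171  1.021 ]
 [ 0.      0.      0.      1.    ]]
top [[419.2255   0.     255.8901]
 [  0.     419.2255 198.2207]
 [  0.       0.       1.    ]] -0.1578124914796372 [[ 0.0119  0.984  -0.178   0.3248]
 [-0.9997  0.0082 -0.0212 -0.0689]
 [-0.0194  0.1782  0.9838  1.4344]
 [ 0.      0.      0.      1.    ]]
{'time': 0.1, 'qpos': array([ 1.1015,  0.5284,  1.4338, -0.0001,  1.1814, -0.1785]), 'qvel': array([ 0.0001, -0.0021, -0.0026,  0.0008,  0.0002,  0.0001]), 'joint_efforts': array([ -0.0009, -44.0989, -17.7151,   0.0635,   0.0534,  -0.    ]), 'tool_pos': array([0.1789, 0.5982, 0.2467]), 'eef_rot': array([-1.5606,  0.2288, -0.2279]), 'ft_force': array([-0.2995,  0.1923,  0.5114]), 'moment': array([ 0.0032, -0.013 , -0.0184]), 'finger_gap': 0.08682714435469732}
```

View pics/scene0.png

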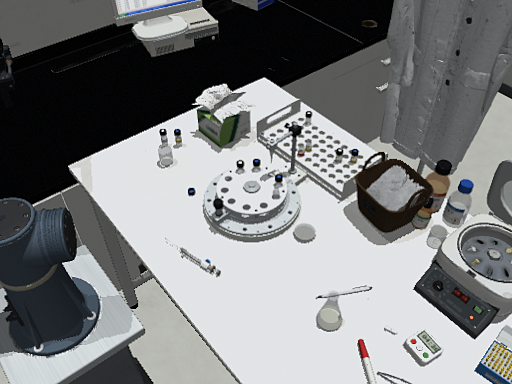

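View pics/top0.png

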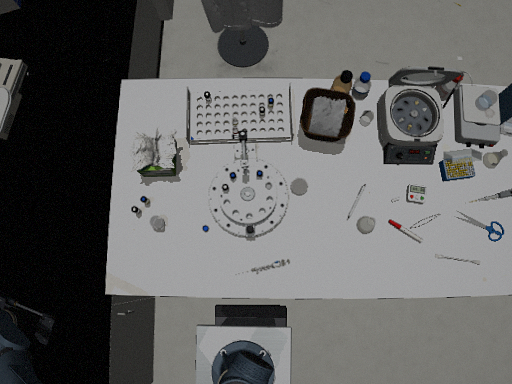

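Run:
```python
import cv2,numpy as np
a=np.load("scene0.npz")["img"][145:250,190:330]; b=np.load("top0.npz")["img"][120:245,195:315]
cv2.imwrite("pics/s1.png",cv2.resize(a,None,fx=5.5,fy=5.5,interpolation=cv2.INTER_CUBIC))
cv2.imwrite("pics/t1.png",cv2.resize(b,None,fx=4.8,fy=4.8,interpolation=cv2.INTER_CUBIC))
```

```text
(no output)
```

View pics/s1.png

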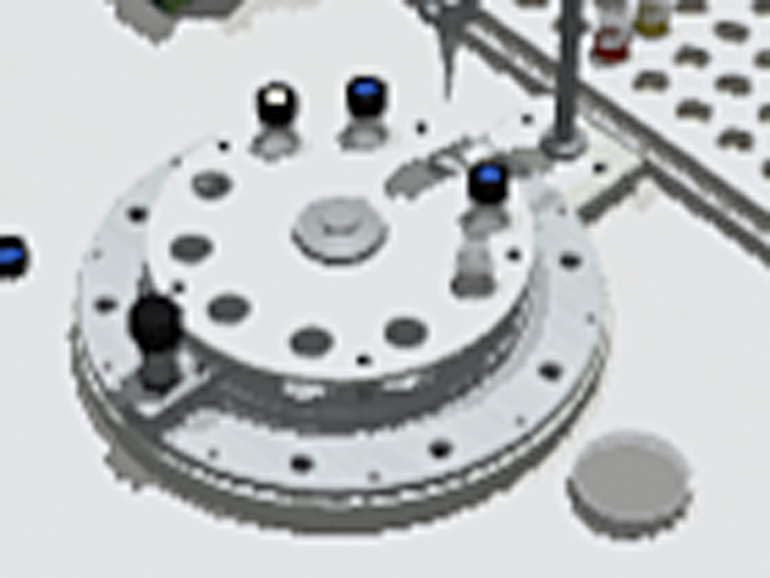

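View pics/t1.png

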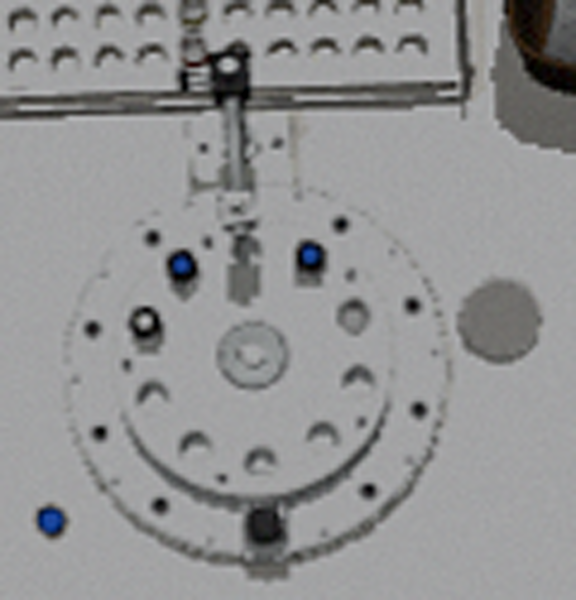

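```bash
cat > h.py <<'E'
import cv2,numpy as np
from scipy.spatial.transform import Rotation as Ro
np.set_printoptions(precision=4,suppress=True)
def ray(f,p):
    K=f["mtx"];k1=float(f["k1"]);T=f["pose"]
    d=np.array([(p[0]-K[0,2])/K[0,0],(p[1]-K[1,2])/K[1,1]])
    u=d.copy()
    for _ in range(20): u=d/(1+k1*(u@u))
    v=T[:3,:3]@np.array([u[0],-u[1],-1.]); return T[:3,3],v
def onz(f,p,z):
    o,v=ray(f,p); return (o+v*(z-o[2])/v[2])
def proj(f,X):
    T=f["pose"];c=T[:3,:3].T@(np.asarray(X)-T[:3,3]);u=np.array([c[0],-c[1]])/-c[2]
    u=u*(1+float(f["k1"])*(u@u));K=f["mtx"];return np.array([u[0]*K[0,0]+K[0,2],u[1]*K[1,1]+K[1,2]])
def tri(fs,ps):
    A=np.zeros((3,3));b=np.zeros(3)
    for f,p in zip(fs,ps):
        o,v=ray(f,p);v=v/np.linalg.norm(v);M=np.eye(3)-np.outer(v,v);A+=M;b+=M@o
    return np.linalg.solve(A,b)
E
cat > m.py <<'E'
from h import *
t=dict(np.load("top0.npz"));s=dict(np.load("scene0.npz"))
R=Ro.from_rotvec([-1.5606,.2288,-.2279]).as_matrix();print("R",R)
def sub(f,p,r=4):
    g=f["img"].min(2).astype(float) if 0 else cv2.cvtColor(f["img"],cv2.COLOR_BGR2GRAY).astype(float)
    x,y=map(int,np.round(p));w=g[y-r:y+r+1,x-r:x+r+1];m=np.clip(np.median(w)-15-w,0,None)
    X,Y=np.meshgrid(range(x-r,x+r+1),range(y-r,y+r+1));return np.array([(m*X).sum(),(m*Y).sum()])/m.sum()
from scipy.optimize import least_squares
holesT=[(152,237),(340,223),(92,328),(100,432),(160,505),(368,490),(418,410),(412,305)]
T=[np.array([195+(a+.5)/4.8-.5,120+(b+.5)/4.8-.5]) for a,b in holesT]
holesS=[(137,214),(106,304),(301,463),(440,449),(550,371),(570,260)]
S=[np.array([190+(a+.5)/5.5-.5,145+(b+.5)/5.5-.5]) for a,b in holesS]
for f,P in((t,T),(s,S)):
    W=np.array([onz(f,sub(f,p,3),.03)[:2] for p in P])
    r=least_squares(lambda c:np.hypot(*(W-c).T)-.12,W.mean(0));c=r.x
    print("centre",c,r.fun*1000)
    print(np.c_[W,np.degrees(np.arctan2(*(W-c).T[::-1]))%360])
def blob(f,lo):
    x0,y0,x1,y1=lo;g=f["img"][y0:y1,x0:x1].max(2);m=(g<55).astype(np.uint8)
    n,l,st,ce=cv2.connectedComponentsWithStats(m);i=1+st[1:,4].argmax();print(st[i]);return ce[i]+[x0,y0]
kt=blob(t,(240,220,262,240));ks=blob(s,(208,192,230,213));print(kt,ks,"knob tri",tri([t,s],[kt,ks]),onz(t,kt,.095),onz(s,ks,.09))
# open vial, top: floor / neck
print("vial",onz(t,(195+353/4.8,120+315/4.8),.07), onz(s,(190+474/5.5,145+268/5.5),.08))
E
python3 m.py
```

```text
R [[ 0.958  -0.0008  0.2868]
 [-0.2868 -0.0018  0.958 ]
 [-0.0003 -1.     -0.0019]]
centre [ 0.5871 -0.0108] [ 0.285  -0.0115  0.0212  0.181  -0.0096  0.1908  0.1621  0.0869]
[[  0.6805   0.065   39.0578]
 [  0.6912  -0.0706 330.117 ]
 [  0.613    0.1064  77.5388]
 [  0.538    0.0989 114.1435]
 [  0.4867   0.0549 146.8032]
 [  0.4984  -0.0918 222.3759]
 [  0.5564  -0.127  255.1927]
 [  0.632   -0.1222 291.9105]]
centre [ 0.5878 -0.0094] [-0.1284  0.2542 -0.0947  0.0503 -0.0314  0.1325]
[[  0.5384   0.0998 114.3461]
 [  0.487    0.0562 146.9407]
 [  0.4993  -0.0903 222.4261]
 [  0.5571  -0.1254 255.183 ]
 [  0.6325  -0.1207 291.8941]
 [  0.6919  -0.0693 330.0699]]
[ 7  6  7  7 41]
[ 6  6  9 12 83]
[249.7317 229.1463] [217.8675 203.7229] knob tri [ 0.4667 -0.0214  0.0921] [ 0.4662 -0.0214  0.095 ] [ 0.468  -0.0199  0.09  ]
vial [ 0.6146 -0.081   0.07  ] [ 0.6167 -0.0807  0.08  ]
```

```bash
python3 -m handwheel '[[0.15,56,10,-62,0,10,0],[0.15,112,20,-126,0,20,0],[0.15,170,30,-191,0,30,0],[0.15,227,40,-255,0,40,0],[0.15,284,50,-319,0,50,0],[0.15,340,60,-383,0,60,0],[0.15,397,70,-447,0,70,0],[0.15,453,77,-510,0,80,0]]' 5
python3 - <<'E'
from h import *
from cell import robot
s=robot.sense();print(s["time"],s["tool_pos"],Ro.from_rotvec(s["eef_rot"]).as_matrix(),s["qpos"],s["ft_force"],s["finger_gap"])
E
```

```text
time: 1.1
tool_pos: [0.3894, 0.1466, 0.1899]
eef_rot: [-1.149, 1.298, -1.299]
ft_force: [1.2, 0.4, -0.4]
finger_gap: 0.0497
1.1 [0.3894 0.1466 0.1899] [[-0.1216  0.0004  0.9926]
 [-0.9926  0.0001 -0.1216]
 [-0.0002 -1.      0.0003]] [0.0901 0.3504 1.9981 0.0001 0.7927 0.2119] [ 1.1524  0.4212 -0.412 ] 0.049749474079306126
```

```bash
cat > st.py <<'E'
from h import *
from cell import robot
import sys
s=robot.sense();R=Ro.from_rotvec(s["eef_rot"]).as_matrix();p=s["tool_pos"]
hd=np.degrees(np.arctan2(R[1,2],R[0,2]))
print("t",s["time"],"p",p*1000,"zhead",hd,"F",s["ft_force"],"M",s["moment"],"gap",s["finger_gap"]*1000,"q6",s["qpos"][5],"tilt",R[2,[0,2]])
if len(sys.argv)>3:
    d=np.array(list(map(float,sys.argv[1:4])))/1000-p;print("shift tool",R.T@d*1000)
    if len(sys.argv)>4:print("turn y",-((float(sys.argv[4])-hd+180)%360-180))
E
python3 -m handwheel '[[0.15,0,0,0,0,0,0],[0.15,0,0,0,0,0,0]]'; python3 st.py 467.2 -20.7 150 -85
```

```text
time: 1.35
tool_pos: [0.3882, 0.1484, 0.1899]
eef_rot: [-1.153, 1.296, -1.294]
ft_force: [-0.3, 0.1, -0.3]
finger_gap: 0.0499
t 1.35 p [388.238  148.3989 189.894 ] zhead -6.692720167465646 F [-0.2689  0.0965 -0.3006] M [-0.0807  0.0475  0.02  ] gap 49.917906278476536 q6 0.2109328553497875 tilt [-0.0001 -0.0015]
shift tool [158.7469  39.7393  98.1896]
turn y 78.30727983253435
```

```bash
python3 -m handwheel '[[0.15,30,5,18,0,10,0],[0.15,60,10,36,0,20,0],[0.15,90,15,54,0,30,0],[0.15,120,20,72,0,40,0],[0.15,159,30,98,0,50,0],[0.15,159,40,98,0,60,0],[0.15,159,40,98,0,70,0],[0.15,159,40,98,0,78.3,0]]'; python3 -m handwheel '[[0.15,0,0,0,0,0,0],[0.15,0,0,0,0,0,0]]'; python3 st.py 467.2 -20.7 98 -85
python3 - <<'E'
from cell import eyes
import cv2,numpy as np
for n,(x0,x1,y0,y1) in dict(scene=(190,330,130,235),top=(195,315,120,245)).items():
    f=eyes.grab_frame(n);np.savez(n+"1.npz",**f)
    cv2.imwrite(f"pics/{n}2.png",cv2.resize(f["img"][y0:y1,x0:x1],None,fx=4.8,fy=4.8,interpolation=cv2.INTER_CUBIC))
E
```

```text
time: 2.35
tool_pos: [0.4672, -0.0183, 0.1499]
eef_rot: [-0.097, 2.178, -2.176]
ft_force: [-0.5, -0.8, 0.5]
finger_gap: 0.0501
time: 2.6
tool_pos: [0.4675, -0.0194, 0.1502]
eef_rot: [-0.101, 2.174, -2.174]
ft_force: [-0.4, 0.2, 0.3]
finger_gap: 0.0497
t 2.6 p [467.5043 -19.3853 150.1696] zhead -84.679067003902 F [-0.4157  0.2406  0.337 ] M [-0.0589  0.1498 -0.0119] gap 49.65965312757324 q6 1.1968558987974216 tilt [ 0.0002 -0.0001]
shift tool [ 0.4167 52.1694  1.288 ]
turn y 0.3209329960980085
```

View pics/scene2.png

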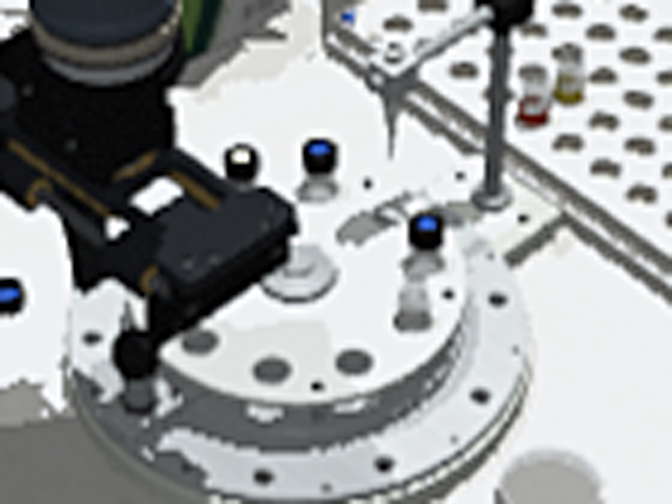

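View pics/top2.png

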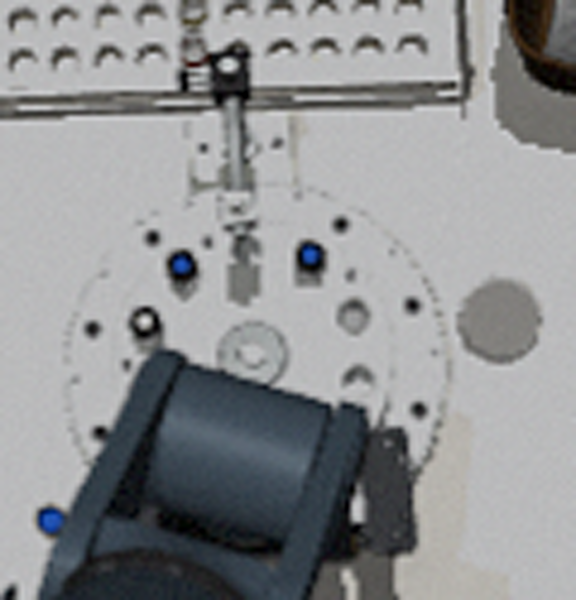

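Run:
```python
from h import *
s=dict(np.load("scene1.npz"))
for y in(-.0444,.0056): print((proj(s,[.4675,y,.125])-[190,130])*4.8)
print((proj(s,[.4672,-.0207,.09])-[190,130])*4.8)
```

```text
[156.51   334.9315]
[101.6727 283.0217]
[133.5095 355.3761]
```

```bash
python3 -m handwheel '[[0.15,0.4,20,1.3,0,0,0],[0.15,0.4,38,1.3,0,0,0],[0.15,0.4,48,1.3,0,0,0],[0.15,0.4,52,1.3,0,0,0],[0.15,0.4,52,1.3,0,0,0]]'; python3 st.py 467.2 -20.7 98 -85; python3 -m handwheel '[[-0.2,0,0,0,0,0,0],[-0.3,0,0,0,0,0,0],[-0.36,0,0,0,0,0,0]]' 3; python3 st.py
```

```text
time: 3.32
tool_pos: [0.4675, -0.0221, 0.0981]
eef_rot: [-0.096, 2.176, -2.176]
ft_force: [-0.4, 0.1, -0.6]
finger_gap: 0.0501
t 3.325 p [467.4624 -22.1498  98.1009] zhead -84.9458737312451 F [-0.4141  0.0893 -0.593 ] M [-0.0665  0.2033  0.0002] gap 50.14247431912442 q6 1.1957673762260772 tilt [ 0. -0.]
shift tool [ 0.1336  0.101  -1.4672]
turn y 0.05412626875488513
time: 3.7
tool_pos: [0.4676, -0.0222, 0.0984]
eef_rot: [-0.095, 2.176, -2.176]
ft_force: [-0.2, -0.5, -0.6]
finger_gap: 0.0306
t 3.7 p [467.5544 -22.2048  98.3749] zhead -84.9587307574237 F [-0.1883 -0.4917 -0.5598] M [-0.1529  0.135   0.0104] gap 30.64086938843636 q6 1.1959461304898729 tilt [-0.0006  0.0002]
```

```bash
python3 -m handwheel '[[-0.36,0,0,-1.4,0,0,0],[-0.36,0,0,-1.4,0,0,0]]' 3; python3 st.py;  python3 -m handwheel '[[-0.4,0,0,0,0,0,0],[-0.44,0,0,0,0,0,0],[-0.48,0,0,0,0,0,0],[-0.48,0,0,0,0,0,0]]' 3; python3 st.py
```

```text
time: 3.95
tool_pos: [0.4672, -0.0206, 0.0981]
eef_rot: [-0.096, 2.176, -2.176]
ft_force: [-0.3, -0.3, 0.2]
finger_gap: 0.028
t 3.95 p [467.2026 -20.6399  98.1354] zhead -84.95478499107074 F [-0.2679 -0.263   0.2026] M [-0.0339  0.1156  0.0145] gap 28.045199304255625 q6 1.1989042994239925 tilt [ 0. -0.]
time: 4.45
tool_pos: [0.4671, -0.0205, 0.0981]
eef_rot: [-0.096, 2.177, -2.176]
ft_force: [0.2, 1.7, 0.9]
finger_gap: 0.0249
t 4.45 p [467.1499 -20.4566  98.0558] zhead -84.97322067491093 F [0.2109 1.7133 0.8802] M [0.4404 0.0811 0.0371] gap 24.92328424822768 q6 1.198880742115139 tilt [ 0.0002 -0.0005]
```

```bash
python3 -m handwheel '[[-0.5,0,0,-0.3,0,0,0],[-0.5,0,0,-0.3,0,0,0]]' 3; python3 st.py; python3 -m handwheel '[[-0.5,0,0,-0.3,0,0,0],[-0.5,0,0,-0.3,0,0,0]]' 3; python3 st.py
```

```text
time: 4.7
tool_pos: [0.4672, -0.0204, 0.0981]
eef_rot: [-0.096, 2.176, -2.176]
ft_force: [0.3, 2.3, 0.1]
finger_gap: 0.0245
t 4.7 p [467.1911 -20.4389  98.0828] zhead -84.95778652559872 F [0.2527 2.3248 0.1216] M [ 0.3218  0.0536 -0.0641] gap 24.478534432303736 q6 1.1994635306358665 tilt [ 0.0001 -0.    ]
time: 4.95
tool_pos: [0.4672, -0.0203, 0.0981]
eef_rot: [-0.096, 2.176, -2.177]
ft_force: [-0.2, 0.8, -0.6]
finger_gap: 0.025
t 4.95 p [467.1841 -20.3266  98.0765] zhead -84.95318842001124 F [-0.2285  0.7551 -0.622 ] M [0.0774 0.1566 0.0002] gap 25.025532459504234 q6 1.2001121012453495 tilt [0.0001 0.0002]
```

```bash
python3 -m handwheel '[[-0.6,0,0,-0.1,0,0,0],[-0.6,0,0,-0.1,0,0,0]]' 8; python3 st.py; python3 -m handwheel '[[-0.8,0,0,0,0,0,0],[-0.8,0,0,0,0,0,0]]' 14; python3 st.py
```

```text
time: 5.2
tool_pos: [0.4672, -0.0203, 0.0981]
eef_rot: [-0.096, 2.176, -2.177]
ft_force: [0.4, 0.3, -0.2]
finger_gap: 0.0242
t 5.2 p [467.2207 -20.2831  98.0754] zhead -84.95222286884581 F [ 0.3586  0.3138 -0.1784] M [-0.0558  0.235  -0.0179] gap 24.177326244353093 q6 1.2002917786793939 tilt [0.     0.0003]
time: 5.45
tool_pos: [0.4672, -0.0202, 0.0981]
eef_rot: [-0.096, 2.176, -2.177]
ft_force: [-0.4, -0.5, -0.1]
finger_gap: 0.0247
t 5.45 p [467.2144 -20.2499  98.0827] zhead -84.95256433036094 F [-0.4438 -0.4547 -0.0663] M [-0.2676  0.1769 -0.0019] gap 24.739669898157725 q6 1.2003008958443246 tilt [0.     0.0003]
```

```bash
python3 -m handwheel '[[-0.9,0,0,0,0,0,0],[-0.9,0,-2,0,0,0,0],[-0.9,0,-3,0,0,0,0],[-0.9,0,-3,0,0,0,0]]' 25; python3 st.py
```

```text
time: 5.95
tool_pos: [0.4672, -0.0202, 0.101]
eef_rot: [-0.096, 2.176, -2.177]
ft_force: [-0.1, -2.8, -5.4]
finger_gap: 0.0241
t 5.95 p [467.2004 -20.1949 100.9702] zhead -84.95203860332013 F [-0.105  -2.7609 -5.3977] M [-0.5559  0.0799 -0.0023] gap 24.096445983212995 q6 1.2002932635788124 tilt [0.0001 0.0002]
```

```bash
python3 -m handwheel '[[-0.9,0,-2,0.1,0,0,0],[-0.9,0,-4,0.2,0,0,0],[-0.9,0,-6,0.2,0,0,0],[-0.9,0,-8,0.2,0,0,0],[-0.9,0,-8,0.2,0,0,0]]'; python3 st.py
python3 - <<'E'
from cell import eyes
import cv2,numpy as np
n="scene";x0,x1,y0,y1=190,330,130,235
f=eyes.grab_frame(n);np.savez(n+"3.npz",**f)
cv2.imwrite(f"pics/{n}3.png",cv2.resize(f["img"][y0:y1,x0:x1],None,fx=5.5,fy=5.5,interpolation=cv2.INTER_CUBIC))
E
```

```text
time: 6.58
tool_pos: [0.4672, -0.0202, 0.1092]
eef_rot: [-0.096, 2.176, -2.176]
ft_force: [1.2, -2.5, -8.2]
finger_gap: 0.024
t 6.575 p [467.1758 -20.2238 109.1935] zhead -84.95946458091062 F [ 1.1847 -2.5365 -8.1771] M [-0.4355  0.0596 -0.1132] gap 24.039063157297694 q6 1.1998643338367483 tilt [-0.0001  0.    ]
```

View pics/scene3.png

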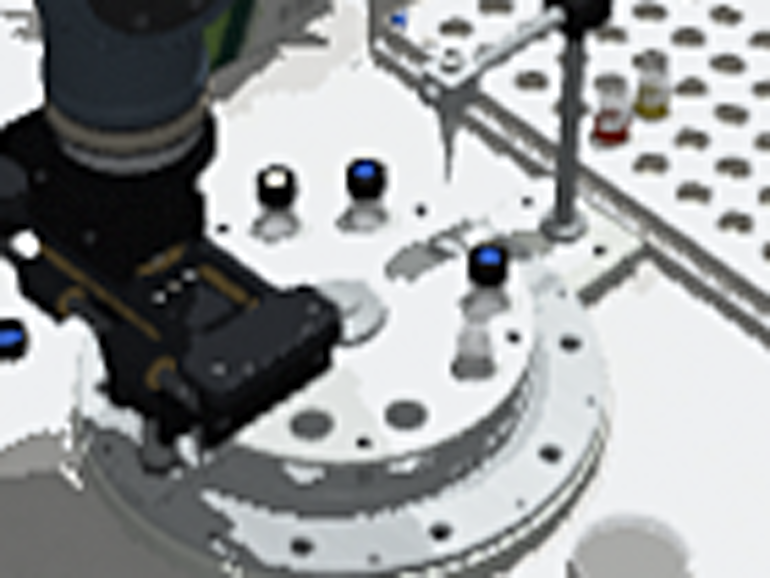

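Run:
```python
import numpy as np
for a in (1.5,4,7.5,11.5,15.5,19.5,22.5,24): 
    t=np.radians(a);print(a,round(-120*(1-np.cos(t)),1),round(120*np.sin(t),1))
```

```text
1.5 -0.0 3.1
4 -0.3 8.4
7.5 -1.0 15.7
11.5 -2.4 23.9
15.5 -4.4 32.1
19.5 -6.9 40.1
22.5 -9.1 45.9
24 -10.4 48.8
```

```bash
python3 -m handwheel '[[-0.9,0,0,3.1,0,-1.5,0],[-0.9,-0.3,0,8.4,0,-4,0],[-0.9,-1.0,0,15.7,0,-7.5,0],[-0.9,-2.4,0,23.9,0,-11.5,0],[-0.9,-4.4,0,32.1,0,-15.5,0],[-0.9,-6.9,0,40.1,0,-19.5,0],[-0.9,-9.1,0,45.9,0,-22.5,0],[-0.9,-10.4,0,48.8,0,-24,0]]'; python3 st.py; python3 -m handwheel '[[-0.9,0,0,0,0,0,0]]'; python3 st.py
```

```text
time: 7.62
tool_pos: [0.4812, -0.0675, 0.1088]
eef_rot: [-0.503, 1.94, -1.936]
ft_force: [0.9, 2.4, -8.2]
finger_gap: 0.024
t 7.625 p [481.1697 -67.5261 108.7654] zhead -60.95230481791932 F [ 0.9194  2.3696 -8.1735] M [ 0.1499  0.0553 -0.2323] gap 23.955390573977024 q6 0.692393347436353 tilt [ 0.0008 -0.0022]
time: 7.75
tool_pos: [0.4814, -0.0678, 0.1089]
eef_rot: [-0.503, 1.938, -1.937]
ft_force: [0.3, -0.5, -8.3]
finger_gap: 0.0242
t 7.75 p [481.3613 -67.8102 108.8627] zhead -60.9725544633438 F [ 0.2978 -0.5403 -8.3248] M [ 0.0202  0.1376 -0.1171] gap 24.15339213684 q6 0.6938216527662285 tilt [ 0.0008 -0.001 ]
```

```bash
python3 -m handwheel '[[-0.9,0,0,3.1,0,-1.5,0],[-0.9,-0.3,0,8.4,0,-4,0],[-0.9,-1.0,0,15.7,0,-7.5,0],[-0.9,-2.4,0,23.9,0,-11.5,0],[-0.9,-4.4,0,32.1,0,-15.5,0],[-0.9,-6.9,0,40.1,0,-19.5,0],[-0.9,-9.1,0,45.9,0,-22.5,0],[-0.9,-10.4,0,48.8,0,-24,0]]'; python3 -m handwheel '[[-0.9,0,0,0,0,0,0]]'; python3 st.py
python3 - <<'E'
from cell import eyes
import cv2,numpy as np
for n,(x0,x1,y0,y1) in dict(scene=(190,330,130,235),top=(195,315,120,245)).items():
    f=eyes.grab_frame(n);np.savez(n+"4.npz",**f)
    cv2.imwrite(f"pics/{n}4.png",cv2.resize(f["img"][y0:y1,x0:x1],None,fx=4.8,fy=4.8,interpolation=cv2.INTER_CUBIC))
E
```

```text
time: 8.75
tool_pos: [0.5137, -0.1058, 0.1087]
eef_rot: [-0.835, 1.667, -1.665]
ft_force: [-2.3, -1.2, -7.4]
finger_gap: 0.0239
time: 8.88
tool_pos: [0.5141, -0.106, 0.1089]
eef_rot: [-0.834, 1.667, -1.666]
ft_force: [-2.3, -3.8, -7.7]
finger_gap: 0.0243
t 8.875 p [ 514.0759 -105.9938  108.8772] zhead -36.926732678904166 F [-2.3188 -3.8049 -7.7087] M [-0.625   0.5305 -0.1821] gap 24.349926059539197 q6 0.2298861352464644 tilt [ 0.0013 -0.0007]
```

View pics/scene4.png

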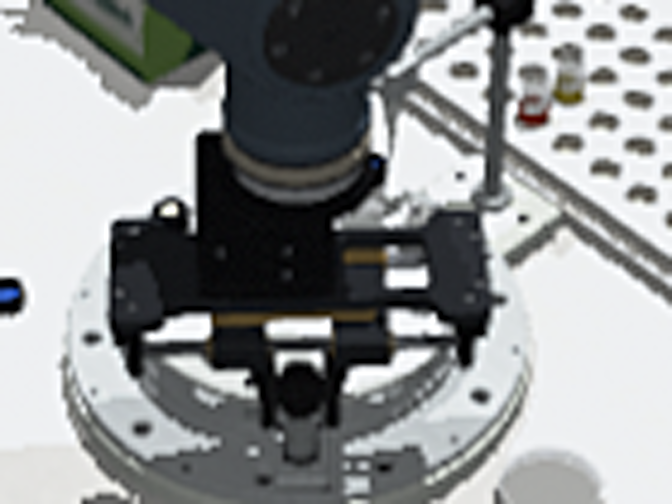

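View pics/top4.png

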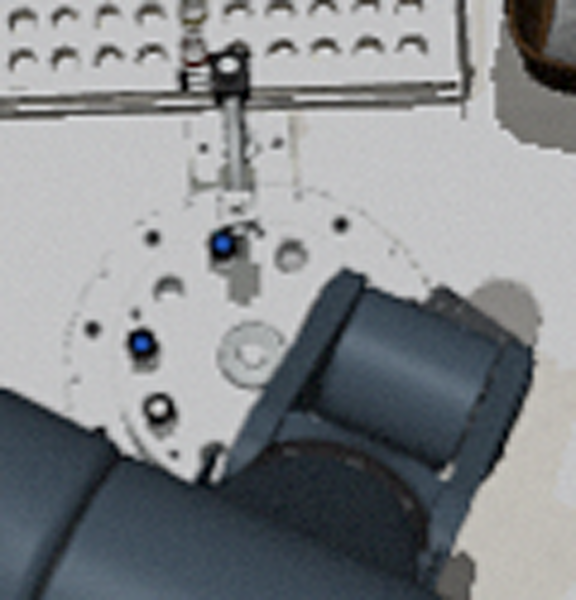

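```bash
python3 - <<'E'
import numpy as np
for a in (1.5,4,7.5,11.5,15,18,20,20.5): 
    t=np.radians(a);print(a,round(-120*(1-np.cos(t))+.5*np.cos(t),1),round(120*np.sin(t)+.5*np.sin(t),1))
E
python3 -m handwheel '[[-0.9,0.5,0,3.1,0,-1.5,0],[-0.9,0.2,0,8.4,0,-4,0],[-0.9,-0.5,0,15.7,0,-7.5,0],[-0.9,-1.9,0,24.0,0,-11.5,0],[-0.9,-3.6,0,31.2,0,-15,0],[-0.9,-5.4,0,37.2,0,-18,0],[-0.9,-6.8,0,41.2,0,-20,0],[-0.9,-7.1,0,42.2,0,-20.5,0]]'; python3 -m handwheel '[[-0.9,0,0,0,0,0,0]]'; python3 st.py
```

```text
1.5 0.5 3.2
4 0.2 8.4
7.5 -0.5 15.7
11.5 -1.9 24.0
15 -3.6 31.2
18 -5.4 37.2
20 -6.8 41.2
20.5 -7.1 42.2
time: 9.98
tool_pos: [0.5526, -0.1258, 0.109]
eef_rot: [-1.061, 1.416, -1.417]
ft_force: [-3.9, -4.2, -8.7]
finger_gap: 0.0238
time: 10.1
tool_pos: [0.5527, -0.1258, 0.109]
eef_rot: [-1.061, 1.416, -1.418]
ft_force: [-2.2, -4.8, -7.8]
finger_gap: 0.0242
t 10.1 p [ 552.6715 -125.8317  109.0087] zhead -16.393531538593226 F [-2.1645 -4.7992 -7.8317] M [-0.8453  0.5407 -0.0938] gap 24.173078122574317 q6 -0.1334756404641658 tilt [0.001  0.0002]
```

```bash
python3 -m handwheel '[[-0.9,0.3,1,0,0,0,0],[-0.9,0.5,2,0,0,0,0],[-0.9,0.5,2.5,0,0,0,0]]'; python3 st.py; python3 -m handwheel '[[-0.44,0,0,0,0,0,0],[-0.4,0,0,0,0,0,0],[-0.36,0,0,0,0,0,0],[-0.36,0,0,0,0,0,0]]' 10; python3 st.py
python3 - <<'E'
from cell import eyes
import cv2,numpy as np
n="scene";x0,x1,y0,y1=235,285,190,230
f=eyes.grab_frame(n);np.savez(n+"5.npz",**f)
cv2.imwrite(f"pics/{n}5.png",cv2.resize(f["img"][y0:y1,x0:x1],None,fx=14,fy=14,interpolation=cv2.INTER_CUBIC))
E
```

```text
time: 10.48
tool_pos: [0.5526, -0.1259, 0.1066]
eef_rot: [-1.059, 1.417, -1.418]
ft_force: [-1.7, -3.8, -7.5]
finger_gap: 0.0242
t 10.475 p [ 552.6403 -125.9126  106.6104] zhead -16.44512065960473 F [-1.6548 -3.8024 -7.5093] M [-0.7712  0.4351 -0.0676] gap 24.19197807461795 q6 -0.13385747465390496 tilt [0.0002 0.0004]
time: 10.98
tool_pos: [0.5538, -0.1258, 0.1075]
eef_rot: [-1.057, 1.415, -1.419]
ft_force: [-0.6, -0.2, -0.9]
finger_gap: 0.0274
t 10.975 p [ 553.7765 -125.7708  107.5239] zhead -16.46139391385494 F [-0.5853 -0.1852 -0.9462] M [-0.1118  0.0219  0.0083] gap 27.393860222897853 q6 -0.13368084014800638 tilt [-0.0002  0.0032]
```

View pics/scene5.png

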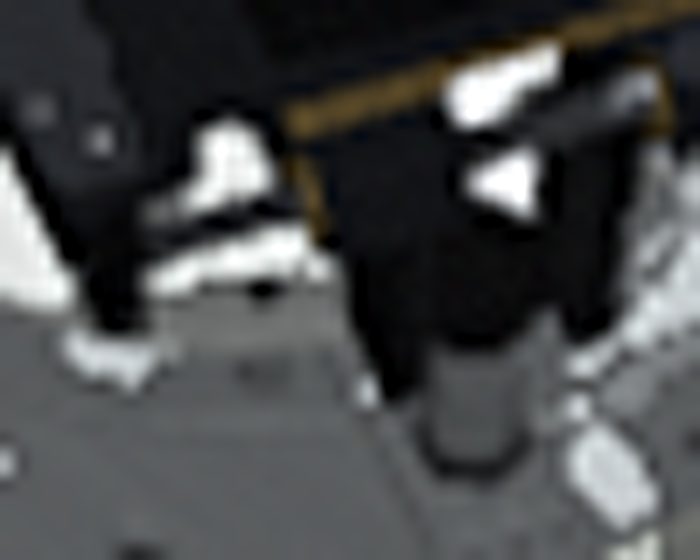

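```bash
cat > ax.py <<'E'
from h import *
s=dict(np.load("scene0.npz"));c=np.array([.5878,-.0094])
for th in np.arange(252.5,256.6,.5):
    a=np.radians(th);x,y=c+.12*np.array([np.cos(a),np.sin(a)])
    print(th,[((proj(s,[x,y,z])-[235,190]+.5)*14).round(0) for z in(.051,.065,.075,.085,.1)])
E
python3 ax.py
python3 - <<'E'
import numpy as np,cv2
g=cv2.cvtColor(np.load("scene5.npz")["img"],cv2.COLOR_BGR2GRAY)
print(g[208:226,258:280])
E
```

```text
252.5 [array([466., 450.]), array([467., 401.]), array([468., 365.]), array([469., 328.]), array([470., 273.])]
253.0 [array([471., 449.]), array([472., 399.]), array([473., 363.]), array([474., 327.]), array([476., 271.])]
253.5 [array([476., 447.]), array([478., 398.]), array([478., 362.]), array([479., 325.]), array([481., 270.])]
254.0 [array([481., 446.]), array([483., 396.]), array([484., 360.]), array([485., 324.]), array([486., 268.])]
254.5 [array([486., 444.]), array([488., 394.]), array([489., 358.]), array([490., 322.]), array([491., 267.])]
255.0 [array([492., 442.]), array([493., 393.]), array([494., 357.]), array([495., 320.]), array([497., 265.])]
255.5 [array([497., 441.]), array([498., 391.]), array([499., 355.]), array([500., 318.]), array([502., 263.])]
256.0 [array([502., 439.]), array([503., 389.]), array([504., 353.]), array([505., 317.]), array([507., 261.])]
256.5 [array([507., 437.]), array([508., 387.]), array([509., 351.]), array([510., 315.]), array([512., 260.])]
[[116  36   7  11  11   8  11  18  12  14  11  14  15  11  11  10  14  15
   17  13   8  55]
[... 882 characters left out ...]
0  80  77  71  81  93  86 127
  174 108 130 132]
 [ 96  94  86  84  81  71  74  59  72  75  76  78  77  70  80 107 111 153
  201 115 103 111]
 [ 97  96  89  83  98  92  61  47  73  76  77  78  77  64  67 106 114 106
  124 166 134  74]
 [ 90  92  93  87  89  91  66  37  69  79  80  81  76  54  43  78  79 106
  174 215 199 135]
 [ 93  92  95  90  81  96  87  36  44  63  68  67  58  35  55  88  84 135
  215 205 207 198]
 [ 93  94  93  92  86  87  94  68  23  25  30  29  29  53  84  96  84 133
  215 203 201 209]
 [ 92  93  94  94  88  80  95  91  70  69  64  50  61  86  96  93  86 113
  184 208 201 204]
 [ 92  92  93  95  93  85  86  97  97  99  94  84  90  97  92  94  95  84
  108 183 209 206]]
```

```bash
cat > look.py <<'E'
from cell import eyes
import cv2,numpy as np,sys
f=eyes.grab_frame("scene");g=cv2.cvtColor(f["img"],cv2.COLOR_BGR2GRAY);np.savez(f"scene_{sys.argv[1]}.npz",**f)
cv2.imwrite(f"pics/L{sys.argv[1]}.png",cv2.resize(f["img"][190:230,235:285],None,fx=14,fy=14,interpolation=cv2.INTER_CUBIC))
print(g[212:223,262:276])
E
python3 -m handwheel '[[-0.36,0,0,1,0,-0.5,0],[-0.36,0,0,2,0,-1,0],[-0.36,0,0,2,0,-1,0],[-0.36,0,0,2,0,-1,0]]'; python3 st.py; python3 look.py a
```

```text
time: 11.52
tool_pos: [0.5541, -0.1262, 0.1065]
eef_rot: [-1.069, 1.406, -1.405]
ft_force: [-1.0, 1.2, 0.8]
finger_gap: 0.0281
t 11.525 p [ 554.1379 -126.1754  106.5358] zhead -15.466969521587965 F [-1.0391  1.229   0.8098] M [ 0.0575  0.2595 -0.0218] gap 28.054825512851068 q6 -0.15060749215353894 tilt [-0.0002 -0.0007]
[[  9  12  12  15  11  11   7   9   9   7  14  51  66   6]
 [  9   9  11  15  11   7  11   7   9   7  34  80  95  23]
 [  4   7  11  17  19  11   3   3  10  43  75  90  91  62]
 [  2   7   8  24  46  55  52  52  53  75  93  91  87 119]
 [  0   4   7  27  61  82  81  81  81  83  80  92  88 127]
 [  0   0   4  25  61  82  80  81  81  75  79  94  91  85]
 [ 44  14  22  48  68  79  81  80  78  70  82  93  89  93]
 [ 84  67  57  61  73  75  77  77  76  70  80 107 113 115]
 [ 98  93  63  48  73  76  78  78  77  65  67 106 114 133]
 [ 89  92  66  37  70  81  80  81  77  54  43  78  76 137]
 [ 82  96  87  36  45  63  68  66  57  36  55  87  84 135]]
```

```bash
python3 -m handwheel '[[-0.36,0,0,1,0,-0.5,0],[-0.36,0,0,1.5,0,-0.7,0],[-0.36,0,0,1.5,0,-0.7,0]]'; python3 st.py; python3 look.py b;  python3 -m handwheel '[[-0.36,0,0,0.5,0,-0.3,0],[-0.36,0,0,1,0,-0.5,0],[-0.36,0,0,1,0,-0.5,0]]'; python3 st.py; python3 look.py c
```

```text
time: 11.95
tool_pos: [0.5552, -0.1264, 0.1064]
eef_rot: [-1.077, 1.398, -1.395]
ft_force: [-3.7, 2.5, 1.7]
finger_gap: 0.028
t 11.95 p [ 555.1562 -126.3731  106.4193] zhead -14.752617027888446 F [-3.7156  2.4521  1.7203] M [ 0.1496  0.6934 -0.001 ] gap 28.031241877844405 q6 -0.16248788600890252 tilt [-0.0002 -0.0017]
[[  9   8  13  14  13  10  11   9  16  13   9  40  66  29]
 [  3   7  12  11  16   8   6  11  10   0  22  75 103  68]
 [  3   7   7  15  23  14  10   0  10  41  70  91 100  86]
 [  0   2  10  21  41  55  55  51  53  71  93  93  89  92]
 [ 10   2   7  17  51  82  80  80  79  79  83  92  93  93]
 [ 38   0   2  17  52  82  80  79  80  75  78  95  92  90]
 [ 72  20   8  37  62  78  80  79  78  70  75  92  91  94]
 [ 95  69  47  50  73  75  76  77  77  70  66  92 115 114]
 [ 95  95  68  39  72  76  77  79  78  67  47  83 117 135]
 [ 86  95  77  41  62  75  81  81  77  55  41  73  79 133]
 [ 84  92  93  67  32  56  67  67  56  37  56  89  85 107]]
time: 12.38
tool_pos: [0.5568, -0.127, 0.1062]
eef_rot: [-1.081, 1.39, -1.39]
ft_force: [-3.0, 1.9, -1.3]
finger_gap: 0.0279
t 12.375 p [ 556.7974 -126.9697  106.2314] zhead -14.264470483445647 F [-2.9579  1.9437 -1.3011] M [0.1079 0.4969 0.0105] gap 27.890677158882525 q6 -0.17090292941647045 tilt [-0.0001 -0.0002]
[[  1   8  10   9  15  11   8  11  12   9   3  25  61  66]
 [  0   7   7  12  15  13   8   6   7   5  13  57  99  93]
 [  0   3   8   8  15  18  14  13  17  23  44  83  99  93]
 [ 21   3   7   9  23  46  55  57  58  61  71  88  91  95]
 [ 66   4   1   7  27  61  82  81  80  80  80  82  93  94]
 [ 88  15   0   4  26  61  81  81  79  78  76  82  94  89]
 [ 90  46  29  34  48  69  79  79  80  76  72  82  92  96]
 [ 90  84  71  56  61  73  76  77  77  77  65  72 108 116]
 [ 86  98  90  52  49  74  78  79  80  76  57  55 103 135]
 [ 87  90  93  66  32  65  76  82  78  63  41  48  80 115]
 [ 89  82  96  86  33  36  53  63  58  39  44  79  93  79]]
```

```bash
python3 -m handwheel '[[-0.36,0,0,0.3,0,0,0],[-0.36,0,0,0.5,0,-0.2,0],[-0.36,0,0,0.5,0,-0.2,0]]'; python3 st.py; python3 look.py d;  python3 -m handwheel '[[-0.36,0,0,0.3,0,0,0],[-0.36,0,0,0.5,0,-0.3,0],[-0.36,0,0,0.5,0,-0.3,0]]'; python3 st.py; python3 look.py e
```

```text
time: 12.8
tool_pos: [0.5572, -0.1271, 0.1064]
eef_rot: [-1.083, 1.388, -1.387]
ft_force: [-3.6, 1.7, -2.9]
finger_gap: 0.0279
t 12.8 p [ 557.1995 -127.0815  106.3896] zhead -14.056627367686055 F [-3.6408  1.6889 -2.9   ] M [ 0.0534  0.6006 -0.0132] gap 27.88166606581484 q6 -0.17428366364797054 tilt [-0.     -0.0003]
[[  2   6  11  10  14  13   9  10   8  10   7  12  50  68]
 [  1   4   7  13  15  11  10   9   8   6  12  52  91  97]
 [ 10   2   6  12  17  22  13  11  17  23  42  82  99  95]
 [ 42   0   6   9  19  39  55  55  58  61  72  87  90  94]
 [ 76  14   3   6  17  50  83  80  80  82  82  82  93  93]
 [ 88  26   0   4  15  51  81  81  80  78  76  80  94  89]
 [ 91  61  27  32  43  63  76  80  78  77  72  80  90  96]
 [ 91  94  73  62  59  73  76  77  78  77  68  68  95 118]
 [ 82  96  92  60  44  74  76  78  78  79  63  48  95 138]
 [ 85  87  93  68  44  63  75  82  78  69  51  39  76 119]
 [ 87  80  95  91  58  32  54  64  58  39  35  62  86  84]]
time: 13.22
tool_pos: [0.5581, -0.1274, 0.1068]
eef_rot: [-1.086, 1.383, -1.384]
ft_force: [-1.7, 0.4, -2.5]
finger_gap: 0.0281
t 13.225 p [ 558.1425 -127.4024  106.7869] zhead -13.754442001610172 F [-1.7431  0.3916 -2.5395] M [0.0041 0.4966 0.0623] gap 28.113152280149656 q6 -0.17940472585439396 tilt [0.0002 0.0009]
[[  0   5   8   9  14  17  12  14  13   7  12  10  14  53]
 [  0   6   6  10  13  15  12  11  14  11   9   9  15  63]
 [ 19   0   4   8  13  16  12  11  12   8   9   4  39  83]
 [ 68  25   4   7  12  13   9   7   8   7  10  41  77  98]
 [ 92  48   0   5   8  26  42  25  29  24  36  71  99  95]
 [ 90  52   0   0  10  45  71  63  66  62  64  80  97  91]
 [ 89  77  63  42  34  63  78  79  82  80  74  74  95  98]
 [ 85  99  97  76  44  74  76  76  77  78  70  61  86 108]
 [ 86  89  98  84  29  67  77  79  79  79  70  47  68 102]
 [ 90  83  95  85  34  45  67  75  77  75  60  30  61  86]
 [ 92  86  88  94  70  35  36  52  53  51  38  51  83  88]]
```

```bash
python3 -m handwheel '[[-0.34,0,0,-0.8,0,0,0],[-0.3,0,0,-1.2,0,0,0],[-0.3,0,0,-1.2,0,0,0],[-0.3,0,0,-1.2,0,0,0]]'; python3 st.py; python3 look.py f
```

```text
time: 13.78
tool_pos: [0.5572, -0.1272, 0.1069]
eef_rot: [-1.085, 1.383, -1.385]
ft_force: [0.2, -0.5, -0.2]
finger_gap: 0.0303
t 13.775 p [ 557.2058 -127.2174  106.9131] zhead -13.766763064746192 F [ 0.2022 -0.4663 -0.1717] M [-0.1112  0.0618 -0.007 ] gap 30.308134161767736 q6 -0.17968563273460542 tilt [0.0002 0.0015]
[[  2   6   7  13  19  12  11  13  14  12  10   9  13  54]
 [  5   8  10  11  18  14  13   9  11  12  11   7  16  64]
 [  0   5   7  14  16  12  10  12  13   9   8   4  39  82]
 [ 24   1   8  11  18  17   6   7   6   4  13  41  77  99]
 [ 66   0   4   8  24  44  39  26  27  26  38  72  99  95]
 [ 89  18   0   3  27  61  69  62  67  63  65  80  97  91]
 [ 90  66  25  34  49  66  77  78  83  80  74  76  94  98]
 [ 86  93  75  71  56  72  75  77  78  79  70  62  85 109]
 [ 87  91  98  85  29  67  78  78  80  79  70  45  68 103]
 [ 91  83  96  86  34  44  67  76  76  74  60  32  60  86]
 [ 92  86  87  94  70  36  36  53  54  51  38  52  81  87]]
```

View pics/Lf.png

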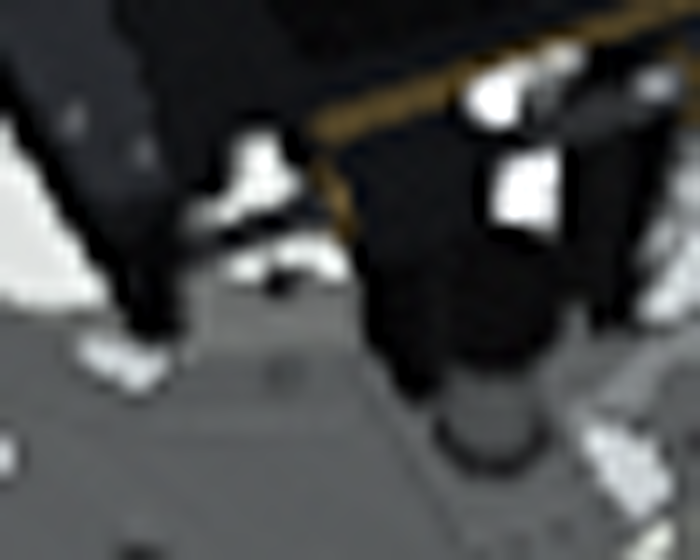

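```bash
python3 -m handwheel '[[-0.1,0,0,0,0,0,0],[0.03,0,0,0,0,0,0],[0.03,0,0,0,0,0,0],[0.03,0,-15,0,0,0,0],[0.03,0,-40,0,0,0,0],[0.03,0,-70,0,0,0,0],[0.03,0,-90,0,0,0,0],[0.03,0,-90,0,0,0,0]]'; python3 st.py; python3 look.py g
python3 - <<'E'
import numpy as np,cv2
g=cv2.cvtColor(np.load("scene0.npz")["img"],cv2.COLOR_BGR2GRAY)
print(g[194:218,211:228])
g=cv2.cvtColor(np.load("scene_g.npz")["img"],cv2.COLOR_BGR2GRAY)
print(g[199:226,262:279])
E
```

```text
time: 14.82
tool_pos: [0.5579, -0.1274, 0.1992]
eef_rot: [-1.083, 1.379, -1.387]
ft_force: [0.8, -1.1, 0.0]
finger_gap: 0.0446
t 14.825 p [ 557.9344 -127.4458  199.1535] zhead -13.754993346474173 F [ 0.8475 -1.1456  0.0276] M [-0.0888  0.0737 -0.0141] gap 44.62549175339444 q6 -0.1796980994056675 tilt [0.001  0.0054]
[[123 129 116  46   1   9  11  15  15  10  12   6  11  55]
 [ 99  98  91  50   0   6  12  13  14  11  11   5  15  57]
 [ 92  93  90  73  23   3  10  11  11   9   7   7  38  79]
 [ 91  92  94  91  65  15   5   8   9   4   9  42  78  98]
 [ 88  77  78 101 107  44  35  26  27  23  36  71  99  95]
 [105  58  43 100 126  62  67  61  66  64  65  80  97  91]
 [122 104  93 109 104  63  74  78  83  80  73  75  95  98]
 [106 135 138 122  56  67  74  77  77  78  69  62  85 110]
 [ 93 119 132 101  23  65  78  78  80  80  70  46  68 112]
 [ 89  94 111  81  32  45  67  75  75  75  59  30  60 104]
 [ 89  83  85  92  70  34  35  53  54  51  38  51  82  95]]
[[209 209 210 216 195 112 192 237 230 230 233 235 236 235 234 231 229]
 [209 210 211 209 161  97 156 238 234 230 217 212 228 232 229
[... 2790 characters left out ...]
 78 101 107  44  35  26  27  23  36  71  99  95  93  90  94]
 [105  58  43 100 126  62  67  61  66  64  65  80  97  91  88  95 119]
 [122 104  93 109 104  63  74  78  83  80  73  75  95  98 109 115 130]
 [106 135 138 122  56  67  74  77  77  78  69  62  85 110 134 128 126]
 [ 93 119 132 101  23  65  78  78  80  80  70  46  68 112 135 129 127]
 [ 89  94 111  81  32  45  67  75  75  75  59  30  60 104 126 132 129]
 [ 89  83  85  92  70  34  35  53  54  51  38  51  82  95 105 122 126]
 [106  85  79  93  94  70  38  41  31  32  54  84  96  93  91  99 108]
 [127 103  80  84  96  91  78  77  72  72  85  96  93  92  93  93  87]
 [131 128 104  83  85  90  90  95  95  96  96  97  98  96  98  97  84]]
```

View pics/Lg.png

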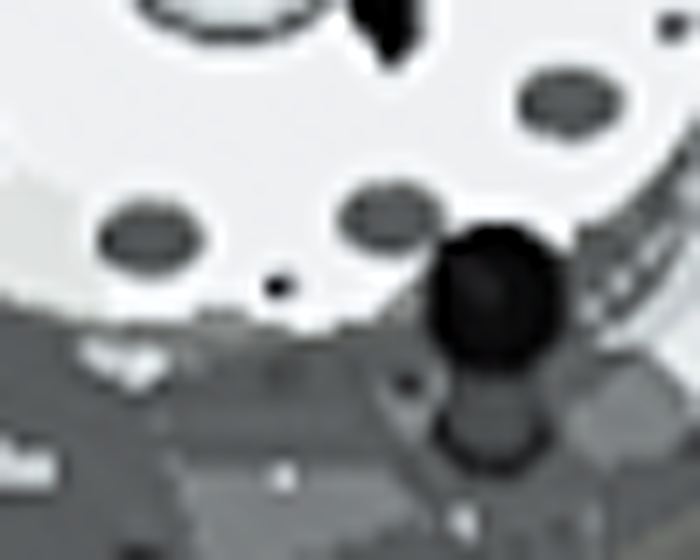

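```bash
python3 -m handwheel '[[0.03,0,-30,-30,0,0,0],[0.03,-10,-60,-70,0,0,0],[0.03,-40,-90,-110,0,0,0],[0.03,-80,-100,-150,0,0,0],[0.03,-122,-100,-174,0,0,0],[0.03,-122,-100,-174,0,0,0]]'; python3 st.py
python3 - <<'E'
from h import *
from cell import eyes
F={}
for n,(x0,x1,y0,y1) in dict(scene=(190,330,145,250),top=(195,315,120,245)).items():
    f=eyes.grab_frame(n);np.savez(n+"9.npz",**f);F[n]=f
    cv2.imwrite(f"pics/{n}9.png",cv2.resize(f["img"][y0:y1,x0:x1],None,fx=4.8,fy=4.8,interpolation=cv2.INTER_CUBIC))
def blob(f,p,r=11):
    x0,y0=int(p[0])-r,int(p[1])-r;g=f["img"][y0:y0+2*r,x0:x0+2*r].max(2);m=(g<45).astype(np.uint8)
    n,l,st,ce=cv2.connectedComponentsWithStats(m);i=1+st[1:,4].argmax();return ce[i]+[x0,y0],st[i]
old={n:dict(np.load(n+"0.npz")) for n in F}
for n,c in(("scene",(.5878,-.0094)),("top",(.5871,-.0108))):
  for f,th in((old[n],185.05),(F[n],255.19)):
    a=np.radians(th);X=[c[0]+.12*np.cos(a),c[1]+.12*np.sin(a)]
    b,st=blob(f,proj(f,X+[.09]))
    print(n,th,"blob",b,st,"z90",proj(f,X+[.09]),"z98",proj(f,X+[.098]))
E
```

```text
time: 15.62
tool_pos: [0.4141, 0.0355, 0.2959]
eef_rot: [-1.09, 1.383, -1.379]
ft_force: [0.5, -0.2, 0.6]
finger_gap: 0.0448
t 15.625 p [414.1354  35.4786 295.9381] zhead -13.502631071108805 F [ 0.5036 -0.174   0.5702] M [-0.1071  0.1179 -0.0345] gap 44.786646681543566 q6 0.05030481386697875 tilt [-0.0003 -0.003 ]
scene 185.05 blob [217.8312 203.5844] [ 8  6  9 12 77] z90 [217.9799 203.6905] z98 [217.8047 201.5763]
scene 255.19 blob [269.908  211.1954] [ 6  6 10 11 87] z90 [270.0302 211.0145] z98 [270.0902 208.9014]
top 185.05 blob [249.7 229.2] [ 9  9  7  7 40] z90 [249.7666 228.888 ] z98 [249.682  228.6232]
top 255.19 blob [282.475 202.55 ] [ 9  9  6  8 40] z90 [282.5629 201.9734] z98 [282.6697 201.5543]
```

View pics/scene9.png

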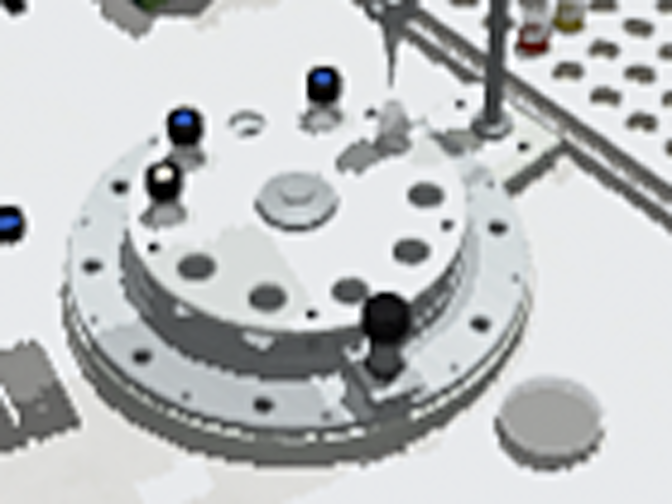

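View pics/top9.png

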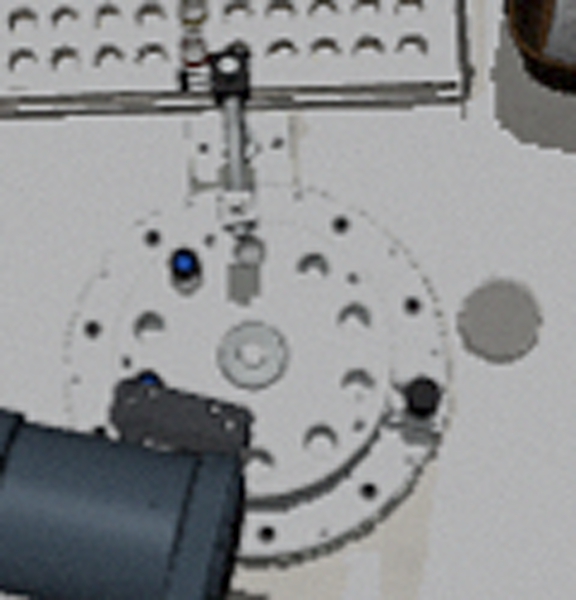

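```bash
python3 -c "
from cell import sign_off
print(sign_off())"
```

```text
the job is handed in; nothing more can be done
None
```

The open vial now stands under the dosing needle, with the carousel locked by the pin in the second hole counter-clockwise from the start. I handed the job in shortly after 15.6 s on the robot clock.

**What I did**
- I gripped the knob lightly and centred the grip until the side force was near zero. Then I lifted it about 11 mm and turned the carousel about 68°.
- A little short of the hole I let the pin down and released it, so it rode on the plate. I then nudged it along about 0.5 mm at a time with one finger, at about 4 N, until it dropped.
- I backed the gripper off and moved the arm clear.

**Last checks**
- **Pin home:** in the last scene image the knob is within 0.2 px of where it should be at z = 90 mm. Still riding on the plate at z = 98 mm, it would be 2.1 px higher. This puts it home to about 1 mm. I did not test the lock by pushing on it.
- **Right hole:** the knob lines up sideways with the measured hole to about 0.1 px in both views. In the top view it is about 0.6 px off along the image rows, against 0.3 px at the start, but that view hardly shows height.
- **Vials:** the open vial is below the needle, and in the scene image all three capped vials are upright in their pockets. In the last top view the arm hid one of them and part of another.
- **Bystanders:** the petri dish and loose cap look unmoved. The beaker and flask were outside the last close-ups, but the arm did not go near them.
- **Forces:** the largest sideways force I read while pin and plate could touch was about 4.5 N. I read the force only at the end of each move.

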